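Strip the coils from the transformer core onto their storage bases

TASK

Take the demonstration transformer apart: lift the four coils off the two legs of the iron core (small ones stand on top of large ones) and set each coil, right way up, on the storage base of its own colour, with the stub in its hole and lying flat on the plate. Set the coils down, do not drop them, and leave the computer mouse where it lies.

Things in the scene. Friction and masses are not known exactly. Their poses are not given: they have to be found in the camera images.
- coil_red: red small induction coil, loose: a square bobbin 44 x 44 mm and 28 mm high with red flanges, copper winding and a 24 x 24 mm square hole right through along its z axis; rigid, flat sides that can be gripped anywhere over the full height (44 mm across either way), about 0.12 kg. Starts as the upper coil on one of the two core legs (on top of a large coil). Origin: centre of the underside; z up, x and y along the sides
- coil_blue: blue small induction coil, loose: a square bobbin 44 x 44 mm and 28 mm high with blue flanges, copper winding and a 24 x 24 mm square hole right through along its z axis; rigid, flat sides that can be gripped anywhere over the full height (44 mm across either way), about 0.12 kg. Starts as the upper coil on one of the two core legs (on top of a large coil). Origin: centre of the underside; z up, x and y along the sides
- coil_yellow: yellow large induction coil, loose: a square bobbin 60 x 60 mm and 28 mm high with yellow flanges, copper winding and a 24 x 24 mm square hole right through along its z axis; rigid, flat sides that can be gripped anywhere over the full height (60 mm across either way), about 0.22 kg. Starts as the lower coil on one of the two core legs (under a small coil, which covers its middle). Origin: centre of the underside; z up, x and y along the sides
- coil_green: green large induction coil, loose: a square bobbin 60 x 60 mm and 28 mm high with green flanges, copper winding and a 24 x 24 mm square hole right through along its z axis; rigid, flat sides that can be gripped anywhere over the full height (60 mm across either way), about 0.22 kg. Starts as the lower coil on one of the two core legs (under a small coil, which covers its middle). Origin: centre of the underside; z up, x and y along the sides
- base_red: red storage base, fixed to the table: square plate 76 x 76 mm, 6 mm thick, with a tapered red stub in the middle (16 mm across at the plate, 8 mm across at its top, 24 mm above the table). Origin: centre of the underside, on the table; z up, x and y along the sides. A coil of the same colour belongs on it: stub in the hole, underside flat on the plate (coil origin 6 mm above the base origin, about 4 mm of play sideways)
- base_blue: blue storage base, fixed to the table: square plate 76 x 76 mm, 6 mm thick, with a tapered blue stub in the middle (16 mm across at the plate, 8 mm across at its top, 24 mm above the table). Origin: centre of the underside, on the table; z up, x and y along the sides. A coil of the same colour belongs on it: stub in the hole, underside flat on the plate (coil origin 6 mm above the base origin, about 4 mm of play sideways)
- base_yellow: yellow storage base, fixed to the table: square plate 76 x 76 mm, 6 mm thick, with a tapered yellow stub in the middle (16 mm across at the plate, 8 mm across at its top, 24 mm above the table). Origin: centre of the underside, on the table; z up, x and y along the sides. A coil of the same colour belongs on it: stub in the hole, underside flat on the plate (coil origin 6 mm above the base origin, about 4 mm of play sideways)
- base_green: green storage base, fixed to the table: square plate 76 x 76 mm, 6 mm thick, with a tapered green stub in the middle (16 mm across at the plate, 8 mm across at its top, 24 mm above the table). Origin: centre of the underside, on the table; z up, x and y along the sides. A coil of the same colour belongs on it: stub in the hole, underside flat on the plate (coil origin 6 mm above the base origin, about 4 mm of play sideways)
- core: U-shaped iron core in a grey plastic holder, fixed to the table: holder 52 mm (x) by 150 mm (y), 20 mm high; two upright square legs 16 x 16 mm at y = +45 and -45 mm, tops 64 mm above the table. Origin: centre of the underside, on the table; z up. On each leg are threaded a large coil (its underside 20 mm above the table, on the holder) and a small coil on top of it (its underside at 48 mm, top at 76 mm). Coils come off straight up, with about 4 mm of play sideways on the leg
- mouse: black computer mouse, loose, 52 x 108 mm, 36 mm high, lying between the robot and the core; a bystander. Origin: centre of the underside
Things that resemble listed ones, but are neither listed nor needed, are in the scene too. Leave any pink, purple or white look-alike of the coil_yellow alone.

How it is judged:
By the outcome, as a careful person would: the job done as asked, in the order asked, and still so for the second after the job is handed in, with the robot touching nothing.
It also fails if it takes over 106 s, if anything falls off the work surface, if the arm or the gripper's body presses on something with over 40 N, if the wrist force passes 120 N, or if a joint passes its speed limit or range.

ROBOT

A 7-joint arm with a two-finger parallel gripper is mounted at the origin on a cart in front of the work surface, level with it; the furniture and walls round the work are solid. World frame = base frame: x ahead of the robot, y to its left, z up, the work surface at z = 0. Lengths are in m, angles in rad, forces in N, time in s.
With the tool pointing down it reaches from about 0.35 to 0.9 m from the base axis. Payload 8.1 kg.
Tool frame: the origin (TCP) lies midway between the tips of the shut fingers; the grasp point (between the pads) lies 19 mm behind it; z points along the fingers, y is the line along which they close (so a half turn about z gives the same grasp; the last joint's range is limited). The gripper opens to 92 mm and grips with 3 to 60 N. Pads are 19 mm wide; open, the fingers measure 130 mm over their backs; the gripper's body (75 mm by 190 mm) begins 47 mm behind the grasp point.
Start: joints at [-1.236, 0.434, 0.025, 1.573, -0.012, 1.134, -0.075], TCP at [0.265, 0.566, 0.227] pointing down, gripper open.
Joint ranges: [-2.62, 2.62], [-0.44, 2.09], [-1.27, 1.32], [0.08, 2.57], [-1.32, 4.46], [0.12, 2], [-2.74, 2.74]. Speed limits (rad/s): [2.22, 2.22, 3.01, 3.01, 3.14, 3.14, 3.14].

INTERFACE

Orientations are given as a rotation vector (axis times angle).
In Python, from cell import observe, get_image, camera_model, sign_off, recognise, silhouettes gives the robot as it stands.
- The arm moves only by the tool apply_moves, never from a script. Its argument "motion" is a list of rows, each an object of numbers: "x", "y", "z": the shift along the world's x, y, z in cm; "yaw": the turn about the world's z in degrees; "hand": the opening, from -1 (shut) to 1 (fully open), so that 0 is half open. In form: [{"x": .., "y": .., "z": .., "yaw": .., "hand": ..}, ...]. A call has 1 to 10 rows; each row is the pose to reach, as a shift and turn from the pose commanded when the call began; what a row does not reach only later rows make up. A row lasts 1/8 s, in which the tool goes at most 62.5 mm and 10.7 degrees, less where a joint would pass 70% of its speed; a pose out of reach is approached as far as the arm can. A call with a gripper value outside its range is refused whole. The fingers move at their own pace and stop on an object; "newtons" is the grip in N (left out, the last holds). Time passes only in rows, so rows that repeat a pose let the fingers close. It gives the time, the measured TCP pose, the force, the opening and the grip force at its end, in the units of the state.
- observe(): the state, without advancing time (a new reading comes with each control period).
- get_image(name): name is "side" or "top"; returns the picture (480x640x3 uint8, blue, green, red); there is no depth.
- camera_model(name): a dict with "camera_matrix" (3x3 intrinsics, pixels), "T" (4x4, takes a point from camera to world coordinates). Camera axes: x right, y up, looking along -z (the intrinsics and any distortion apply to the point x, -y, -z); pixel columns grow to the right and rows downward; lengths in m; the calibration is good to about 2 mm. A picture is of the moment at which its call begins. camera_model takes no time and is no camera call.
- sign_off(): hands the job in; it is judged then, once.
Trained networks look in the newest picture that a camera, given by its name, has taken for a name from the list of things; names that differ only in an ending like _2 or _b are one class to them, and where a whole thing is asked for, a point or a joint stands for the part that bears it (a point fixed in the world has none). Each returns a list of dicts, best first, with "p" (0 to 1); they miss things now and then, are a little off and sometimes report something else, mostly with a low value. They report only what shows in the picture. A call takes as long as a camera call. They do not tell look-alikes from the thing itself.
- recognise(query, camera): "rect" ([left, top, right, bottom] in pixels, round what is visible of it).
- silhouettes(query, camera): "mask" (480x640 bool, what is visible of it) and "rect" ([left, top, right, bottom] in pixels, round what is visible of it).
The state is a dict: "clock": time; "joints": joint angles; "dq": joint speeds; "joint_efforts": joint torques, N m; "position": TCP position; "ee_rot": TCP orientation; "force": force on the tool from outside, world axes, zero at the start; "ft_torque": the same for the moment, N m; "width": opening from 0.0 (shut) to 1.0 (fully open); "gripper_force": force on a finger pad.
Only numpy, scipy, OpenCV 4.12 (cv2) and the standard library are available. Lean on these libraries where they do the work, as an engineer would, in place of code of your own. Each camera call takes 0.05 s, during which the arm holds its last target. There are 200 camera calls.

## Working session

There is one attempt and no reset: what is moved stays moved. The work goes in short steps, Python scripts to look and compute and a tool call to move; the robot and the scene stay as the last step left them, time stands still between calls to the robot, and variables do not carry over. Pictures are saved under pics/ and viewed, at most 14 in all, crops included, and the job is handed in when it is done.

Besides the shell and the picture viewer there is one more tool, called as name(argument=value, ...) on one line, values as JSON. apply_moves: Moves the arm, as the interface text tells. Its arguments: {"type":"object","properties":{"motion":{"type":"array","items":{"type":"object","properties":{"x":{"type":"number"},"y":{"type":"number"},"z":{"type":"number"},"yaw":{"type":"number"},"hand":{"type":"number"}}}},"newtons":{"type":"number"}},"required":["motion"]}

```bash
mkdir -p pics; ls; python3 - <<'E'
from cell import *
import cv2
print(observe())
for n in("top","side"):
    cv2.imwrite(f"pics/{n}0.png",get_image(n)); m=camera_model(n); print(n,m)
    for q in "coil_red coil_blue coil_yellow coil_green base_red base_blue base_yellow base_green core mouse".split():
        print(q,[(round(d['p'],2),[round(float(v)) for v in d['rect']]) for d in recognise(q,n)][:4])
E
```

```text
pics
{'clock': 0.0, 'joints': array([-1.23560695,  0.43523163,  0.02497469,  1.57410929, -0.01162274,
        1.13398608, -0.07506654]), 'dq': array([ 7.31753142e-04,  1.76305404e-06, -2.57051989e-03,  5.22038488e-04,
       -1.10006811e-03,  4.36975863e-04,  8.37760248e-04]), 'joint_efforts': array([-4.82262894e-04, -6.67845440e+01,  9.84573998e-01, -3.14452994e+01,
       -6.06273604e-02,  4.29939525e-02,  1.45718582e-04]), 'position': array([0.26478907, 0.5655678 , 0.22593489]), 'ee_rot': array([-6.82223969e-01, -3.06639379e+00,  2.47145153e-03]), 'force': array([ 0.10575872, -0.11729254, -0.28491286]), 'ft_torque': array([-0.04389743, -0.00810772, -0.0133854 ]), 'gripper_force': 0.0, 'width': 1.0003749855057957}
top {'camera_matrix': array([[538.7111544 ,   0.        , 325.81293074],
       [  0.        , 538.7111544 , 231.97035765],
       [  0.        ,   0.        ,   1.        ]]), 'T': array([[ 0.02771912,  0.99513977, -0.09449068,  0.3529931 ],
       [-0.99958934,  0.02828146,  0.00461706,  0.12677607],
       [ 0.00726695,  0.09432389,  0.99551504,  1.27265593],
       [ 
[... 891 characters left out ...]
25022, -0.73843371],
       [-0.01125496,  0.85578614,  0.51720732,  0.69195503],
       [ 0.        ,  0.        ,  0.        ,  1.        ]])}
coil_red [(0.6, [283, 227, 308, 251])]
coil_blue [(0.92, [308, 239, 333, 261])]
coil_yellow [(0.82, [281, 242, 311, 259]), (0.82, [416, 329, 456, 361]), (0.77, [377, 361, 422, 404]), (0.65, [210, 207, 231, 225])]
coil_green [(0.78, [308, 250, 338, 271])]
base_red []
base_blue [(0.69, [212, 246, 251, 270]), (0.62, [330, 283, 377, 309]), (0.32, [286, 227, 306, 248])]
base_yellow [(0.76, [365, 237, 403, 256])]
base_green [(0.55, [329, 224, 356, 241])]
core [(0.64, [284, 255, 338, 275])]
mouse [(0.85, [213, 247, 248, 272]), (0.22, [333, 281, 375, 309])]
```

```bash
python3 - <<'E'
import cv2
a=cv2.imread("pics/top0.png")[120:345,120:520]; cv2.imwrite("pics/topc.png",cv2.resize(a,None,fx=2,fy=2,interpolation=cv2.INTER_CUBIC))
a=cv2.imread("pics/side0.png")[190:415,180:480]; cv2.imwrite("pics/sidec.png",cv2.resize(a,None,fx=2.6,fy=2.6,interpolation=cv2.INTER_CUBIC))
E
```

```text
(no output)
```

View pics/topc.png

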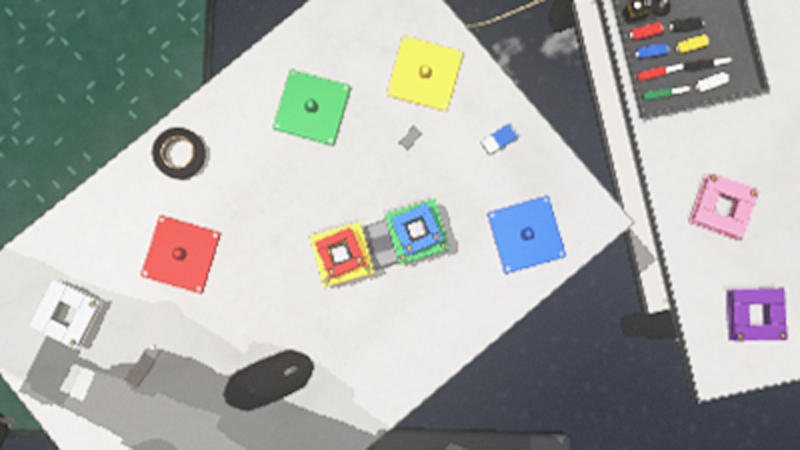

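View pics/sidec.png

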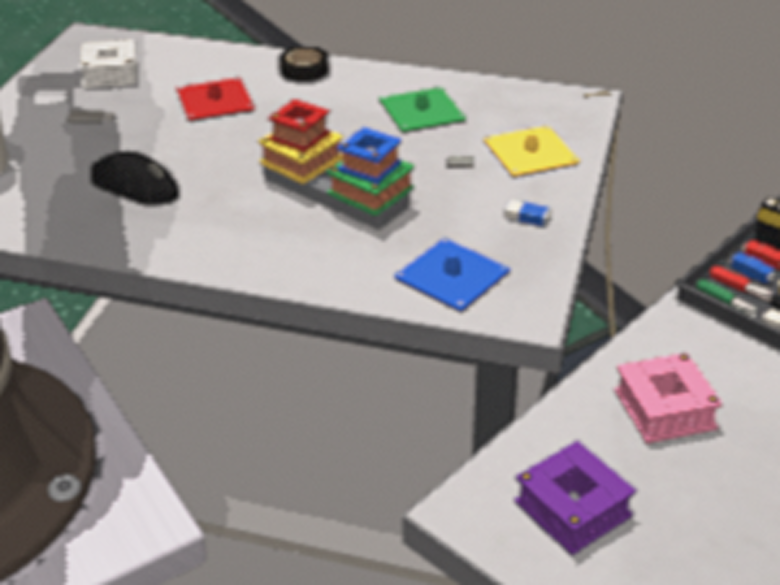

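View pics/side0.png

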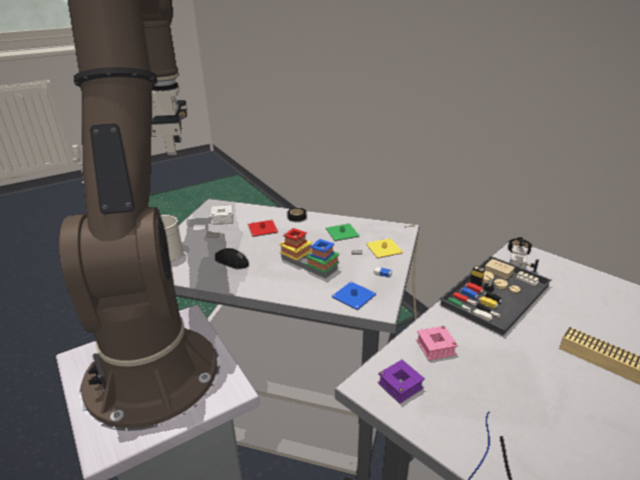

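The real coils are stacked on the core: red at top-view px (289,246) over yellow, and blue at (329,234) over green. The look-alikes are a white coil at (153,277), a pink one at (482,224) and a purple one at (499,277). The mouse is at (254,310). The red, blue, yellow and green bases are at (210,247), (383,237), (332,156) and (276,173).

```bash
cat > h.py <<'E'
from cell import *
import cv2, numpy as np
HUE={'red':(0,9),'yellow':(22,34),'green':(45,85),'blue':(95,125)}
def ray(n,uv,z):
    m=camera_model(n);K=m['camera_matrix'];T=np.array(m['T'])
    d=np.linalg.inv(K)@np.array([uv[0],uv[1],1.]); d=T[:3,:3]@np.array([d[0],-d[1],-d[2]]); o=T[:3,3]
    return o+d*(z-o[2])/d[2]
def proj(n,p):
    m=camera_model(n);K=m['camera_matrix'];c=np.linalg.inv(m['T'])@np.r_[p,1]; q=K@np.array([c[0],-c[1],-c[2]]); return q[:2]/q[2]
def blobs(img,col):
    h=cv2.cvtColor(img,cv2.COLOR_BGR2HSV).astype(int)
    lo,hi=HUE[col]; m=(h[...,0]>=lo)&(h[...,0]<=hi)&(h[...,1]>130)&(h[...,2]>60)
    if col=='red': m|=(h[...,0]>174)&(h[...,1]>130)&(h[...,2]>60)
    if col=='red': m&=(h[...,1]>165)
    return m.astype(np.uint8)
def measure(n,img,col,rect,z):
    m=blobs(img,col); k=np.zeros_like(m); l,t,r,b=rect; k[t:b,l:r]=1; m&=k
    c,_=cv2.findContours(m,cv2.RETR_EXTERNAL,cv2.CHAIN_APPROX_NONE); pts=max(c,key=cv2.contourArea)[:,0,:]
    w=np.array([ray(n,p,z)[:2] for p in pts],np.float32)*1000
    (x,y),s,a=cv2.minAreaRect(w); return np.round([x,y,s[0],s[1],a],1)
E
python3 - <<'E'
from h import *
a=cv2.imread("pics/top0.png"); s=cv2.imread("pics/side0.png")
R={'red':(185,222,236,270),'blue':(360,212,406,258),'yellow':(310,135,355,178),'green':(255,150,298,195)}
S={'red':(245,215,280,238),'blue':(328,278,380,310),'yellow':(363,235,405,260),'green':(323,220,360,243)}
for c in R: print('base',c,measure('top',a,c,R[c],.006),measure('side',s,c,S[c],.006))
for c,r,rs,z in [('red',(270,225,310,268),(280,225,310,241),.076),('blue',(305,215,348,258),(305,236,336,251),.076),('yellow',(270,225,312,270),(278,240,313,262),.048),('green',(305,215,350,258),(305,248,340,270),.048)]:
    print(c,measure('top',a,c,r,z),measure('side',s,c,rs,z))
print([(d['p'],d['rect']) for d in recognise('mouse','top')],ray('top',(252,310),.02))
E
```

```text
base red [416.8 358.7   0.    0.    0. ] [431.2 390.3  70.7  69.5  74.8]
base blue [465.3 -14.3  73.7  73.9  17.6] [466.1 -16.3  74.4  74.1  17.4]
base yellow [655.4 110.6  73.   73.5  76.7] [656.  109.1  74.6  72.9  76. ]
base green [649.3 255.8  17.4   2.9  80.2] [610.5 242.6  69.   69.3  76. ]Traceback (most recent call last):
  File "<stdin>", line 7, in <module>
  File "h.py", line 18, in measure
    c,_=cv2.findContours(m,cv2.RETR_EXTERNAL,cv2.CHAIN_APPROX_NONE); pts=max(c,key=cv2.contourArea)[:,0,:]
                                                                         ~~~^^^^^^^^^^^^^^^^^^^^^^^
ValueError: max() iterable argument is empty
```

```bash
sed -i 's/>130/>100/g; s/>165/>140/' h.py; cat > m.py <<'E'
from h import *
a=cv2.imread("pics/top0.png"); s=cv2.imread("pics/side0.png")
h=cv2.cvtColor(a,cv2.COLOR_BGR2HSV)
for n,uv in dict(bred=(200,250),bgreen=(265,180),cred=(280,250),cyel=(277,245),cgreen=(318,245),copper=(290,262)).items(): print(n,h[uv[1],uv[0]])
R={'red':(185,222,236,270),'blue':(360,212,406,258),'yellow':(310,135,355,178),'green':(255,150,298,195)}
S={'red':(245,215,280,238),'blue':(328,278,380,310),'yellow':(363,235,405,260),'green':(323,220,360,243)}
C={'red':((270,225,310,268),(280,225,310,241),.076),'blue':((305,215,348,258),(305,236,336,251),.076),'yellow':((270,225,312,270),(278,240,313,262),.048),'green':((305,215,350,258),(305,248,340,270),.048)}
def t(*k):
    try: return measure(*k)
    except Exception as e: return 'none'
for c in R: print('base',c,t('top',a,c,R[c],.006),t('side',s,c,S[c],.006))
for c,(r,rs,z) in C.items(): print(c,t('top',a,c,r,z),t('side',s,c,rs,z))
print([np.round(proj('top',(.5,.15,z)),1) for z in (0,.1)])
E
python3 m.py
```

```text
bred [  1 151 243]
bgreen [ 66 121 228]
cred [ 30 136 243]
cyel [ 31 108 249]
cgreen [ 67 113 219]
copper [173   6 162]
base red [430.7 391.9  73.2  73.   75.2] [431.3 389.7  73.9  71.5  74.5]
base blue [465.7 -14.4  74.3  74.8  17.5] [466.6 -15.7  75.7  75.7  17.4]
base yellow [655.5 110.6  74.7  74.6  76.1] [657.1 109.9  76.8  74.7  76. ]
base green [610.4 244.7  73.7  73.1  76.4] [610.8 242.6  74.9  71.7  76.1]
red [432.7 200.3  43.7  42.3  25.1] [432.4 195.2  47.8  48.2  23.6]
blue [461.4 115.9  45.3  44.5  24.9] [462.7 115.2  46.1  45.   24.8]
yellow [433.1 199.5  60.2  59.3  17.9] [426.9 186.6  46.9  77.5  60.9]
green [468.1 137.6  32.4  62.5  71.1] [456.   97.3  45.9  77.7  71.5]
[array([313.9, 220.7]), array([313.2, 215.4])]
```

apply_moves(motion=[{"x": 16.8, "y": -36.6, "z": -6, "yaw": -40, "hand": 1}, {"x": 16.8, "y": -36.6, "z": -6, "yaw": -40, "hand": 1}, {"x": 16.8, "y": -36.6, "z": -6, "yaw": -40, "hand": 1}, {"x": 16.8, "y": -36.6, "z": -6, "yaw": -40, "hand": 1}, {"x": 16.8, "y": -36.6, "z": -6, "yaw": -40, "hand": 1}, {"x": 16.8, "y": -36.6, "z": -6, "yaw": -40, "hand": 1}, {"x": 16.8, "y": -36.6, "z": -6, "yaw": -40, "hand": 1}, {"x": 16.8, "y": -36.6, "z": -6, "yaw": -40, "hand": 1}, {"x": 16.8, "y": -36.6, "z": -6, "yaw": -40, "hand": 1}, {"x": 16.8, "y": -36.6, "z": -6, "yaw": -40, "hand": 0.6}], newtons=20)

```text
clock: 2.35
position: [0.4326, 0.2014, 0.1669]
ee_rot: [-1.687, -2.65, -0.001]
force: [0.0, -0.0, -0.2]
width: 0.933
gripper_force: 0.0
```

```bash
python3 - <<'E'
from h import *
a=get_image('top');s=get_image('side')
o=observe();p=o['position'];print(p,o['ee_rot'],proj('side',p),proj('top',p))
q=cv2.resize(s[150:300,230:400],None,fx=3.4,fy=3.4,interpolation=cv2.INTER_CUBIC)
cv2.imwrite('pics/a1.png',q)
E
```

```text
[0.43266914 0.20116138 0.16682767] [-1.68728381e+00 -2.64997559e+00 -5.39744428e-04] [292.24613633 201.70269483] [286.83011996 243.11039468]
```

View pics/a1.png

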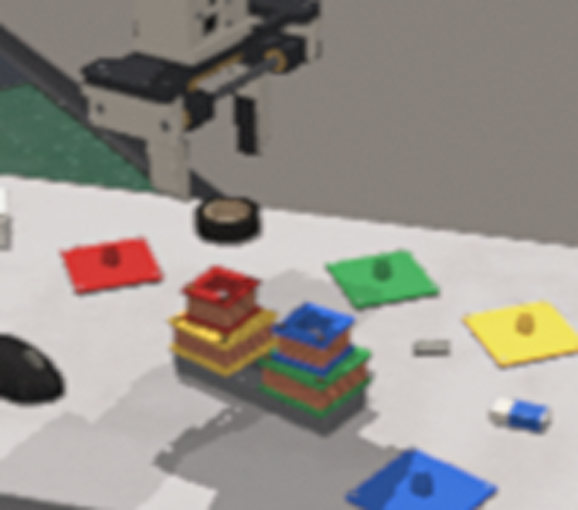

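The gripper is above the red coil, with the fingers straddling it across the core (side px ~(292,202) for the TCP). I'll descend and grip.

apply_moves(motion=[{"z": -5, "hand": 0.6}, {"z": -9, "hand": 0.6}, {"z": -11.1, "hand": 0.6}, {"z": -11.1, "hand": 0.3}, {"z": -11.1, "hand": 0}, {"z": -11.1, "hand": -0.3}, {"z": -11.1, "hand": -0.3}, {"z": -11.1, "hand": -0.3}, {"z": -11.1, "hand": -0.3}], newtons=20)

```text
schema error: expected keys x, y, z, yaw, hand
```

apply_moves(motion=[{"x": 0, "y": 0, "z": -5, "yaw": 0, "hand": 0.6}, {"x": 0, "y": 0, "z": -9, "yaw": 0, "hand": 0.6}, {"x": 0, "y": 0, "z": -11.1, "yaw": 0, "hand": 0.6}, {"x": 0, "y": 0, "z": -11.1, "yaw": 0, "hand": 0.3}, {"x": 0, "y": 0, "z": -11.1, "yaw": 0, "hand": 0}, {"x": 0, "y": 0, "z": -11.1, "yaw": 0, "hand": -0.3}, {"x": 0, "y": 0, "z": -11.1, "yaw": 0, "hand": -0.3}, {"x": 0, "y": 0, "z": -11.1, "yaw": 0, "hand": -0.3}, {"x": 0, "y": 0, "z": -11.1, "yaw": 0, "hand": -0.3}], newtons=20)

```text
clock: 3.58
position: [0.4338, 0.2006, 0.0567]
ee_rot: [1.69, 2.648, 0.003]
force: [-0.1, 0.5, 7.7]
width: 0.477
gripper_force: 20.0
```

apply_moves(motion=[{"x": 0, "y": 0, "z": 1, "yaw": 0, "hand": -0.3}, {"x": 0, "y": 0, "z": 3, "yaw": 0, "hand": -0.3}, {"x": 0, "y": 0, "z": 5, "yaw": 0, "hand": -0.3}, {"x": 0, "y": 0, "z": 7, "yaw": 0, "hand": -0.3}, {"x": 0, "y": 4, "z": 7, "yaw": -8, "hand": -0.3}, {"x": 0, "y": 9, "z": 7, "yaw": -16, "hand": -0.3}, {"x": -0.2, "y": 14, "z": 7, "yaw": -25, "hand": -0.3}, {"x": -0.2, "y": 18, "z": 6, "yaw": -34, "hand": -0.3}, {"x": -0.2, "y": 19, "z": 4, "yaw": -40, "hand": -0.3}, {"x": -0.2, "y": 19, "z": 2, "yaw": -40, "hand": -0.3}])

```text
clock: 4.82
position: [0.4303, 0.3916, 0.0756]
ee_rot: [-2.493, -1.912, -0.0]
force: [0.4, -0.2, -0.5]
width: 0.48
gripper_force: 20.0
```

```bash
cat > look.py <<'E'
import sys
from h import *
n,x,y,z,col=sys.argv[1],*map(float,sys.argv[2:5]),sys.argv[5]
s=get_image(n);o=observe();print(o['position'],o['ee_rot'],o['force'],o['width'],o['gripper_force'])
u,v=proj(n,(x,y,z)).astype(int)
q=cv2.resize(s[v-60:v+60,u-80:u+80],None,fx=4,fy=4,interpolation=cv2.INTER_CUBIC); cv2.imwrite('pics/'+sys.argv[6]+'.png',q)
E
python3 look.py side .431 .391 .03 red b1
```

```text
[0.42930498 0.389761   0.07312531] [ 2.49195837  1.9116969  -0.00538669] [-0.97256247 -1.0972268  -3.92584522] 0.4761292161320791 19.998575448989868
```

View pics/b1.png

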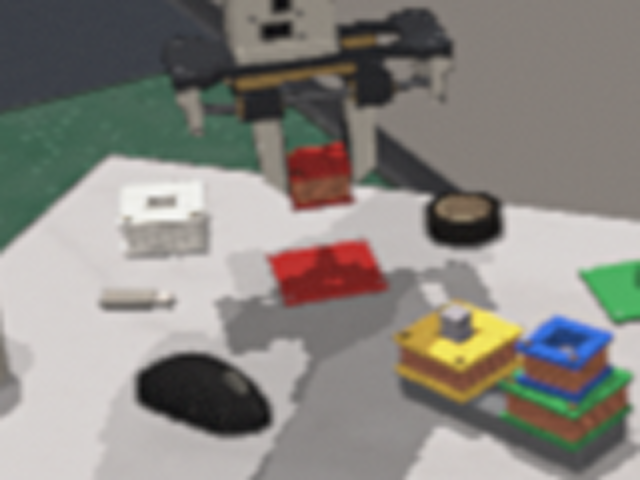

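The coil is held level above the red base: its underside is at crop (322,205) and the base is at (328,272). I'll lower it.

apply_moves(motion=[{"x": 0.1, "y": 0.1, "z": -1, "yaw": 0, "hand": -0.3}, {"x": 0.1, "y": 0.1, "z": -2.5, "yaw": 0, "hand": -0.3}, {"x": 0.1, "y": 0.1, "z": -4, "yaw": 0, "hand": -0.3}, {"x": 0.1, "y": 0.1, "z": -4.8, "yaw": 0, "hand": -0.3}, {"x": 0.1, "y": 0.1, "z": -5.4, "yaw": 0, "hand": -0.3}, {"x": 0.1, "y": 0.1, "z": -5.8, "yaw": 0, "hand": -0.3}, {"x": 0.1, "y": 0.1, "z": -5.9, "yaw": 0, "hand": -0.3}, {"x": 0.1, "y": 0.1, "z": -5.9, "yaw": 0, "hand": -0.3}])

```text
clock: 5.88
position: [0.4321, 0.3912, 0.0169]
ee_rot: [-2.494, -1.911, -0.001]
force: [0.2, 0.2, -1.4]
width: 0.476
gripper_force: 20.0
```

apply_moves(motion=[{"x": 0, "y": 0, "z": -0.1, "yaw": 0, "hand": -0.3}, {"x": 0, "y": 0, "z": -0.2, "yaw": 0, "hand": -0.3}, {"x": 0, "y": 0, "z": -0.2, "yaw": 0, "hand": -0.3}])

```text
clock: 6.25
position: [0.4321, 0.3912, 0.0149]
ee_rot: [-2.494, -1.911, -0.0]
force: [-0.4, -0.3, -0.5]
width: 0.476
gripper_force: 20.0
```

apply_moves(motion=[{"x": 0, "y": 0, "z": -0.1, "yaw": 0, "hand": -0.3}, {"x": 0, "y": 0, "z": -0.15, "yaw": 0, "hand": -0.3}, {"x": 0, "y": 0, "z": -0.15, "yaw": 0, "hand": -0.3}])

```text
clock: 6.62
position: [0.432, 0.3912, 0.0147]
ee_rot: [-2.493, -1.91, -0.001]
force: [-5.1, -3.5, 18.7]
width: 0.477
gripper_force: 20.0
```

apply_moves(motion=[{"x": 0, "y": 0, "z": 0.15, "yaw": 0, "hand": -0.05}, {"x": 0, "y": 0, "z": 0.15, "yaw": 0, "hand": 0.2}, {"x": 0, "y": 0, "z": 0.15, "yaw": 0, "hand": 0.4}, {"x": 0, "y": 0, "z": 0.15, "yaw": 0, "hand": 0.5}, {"x": 0, "y": 0, "z": 2, "yaw": 0, "hand": 0.5}, {"x": 0, "y": 0, "z": 6, "yaw": 0, "hand": 0.5}, {"x": 0, "y": 0, "z": 11, "yaw": 0, "hand": 0.5}, {"x": 0, "y": -2, "z": 15, "yaw": 0, "hand": 0.5}])

```text
clock: 7.62
position: [0.4322, 0.3725, 0.1664]
ee_rot: [-2.492, -1.913, -0.004]
force: [-0.1, 0.0, -0.6]
width: 0.75
gripper_force: 0.0
```

apply_moves(motion=[{"x": 0.5, "y": -6, "z": 0, "yaw": 10, "hand": 0.5}, {"x": 1.5, "y": -12, "z": 0, "yaw": 20, "hand": 0.5}, {"x": 2.5, "y": -18, "z": 0, "yaw": 30, "hand": 0.6}, {"x": 3, "y": -24, "z": 0, "yaw": 40, "hand": 0.6}, {"x": 3, "y": -25.6, "z": 0, "yaw": 40, "hand": 0.6}, {"x": 3, "y": -25.6, "z": 0, "yaw": 40, "hand": 0.6}, {"x": 3, "y": -25.6, "z": 0, "yaw": 40, "hand": 0.6}])

```text
clock: 8.5
position: [0.4621, 0.117, 0.1636]
ee_rot: [-1.689, -2.649, -0.001]
force: [-0.5, 0.6, 0.4]
width: 0.797
gripper_force: 0.0
```

```bash
python3 - <<'E'
from h import *
a=get_image('top');s=get_image('side');cv2.imwrite('pics/t2.png',a);cv2.imwrite('pics/s2.png',s);print(observe()['position'])
print('red on base: top',measure('top',a,'red',(185,222,236,270),.006),'side',measure('side',s,'red',(245,205,285,240),.006))
print('blue',measure('side',s,'blue',(305,236,336,251),.076))
q=cv2.resize(s[180:300,230:390],None,fx=4,fy=4,interpolation=cv2.INTER_CUBIC); cv2.imwrite('pics/c2.png',q)
E
```

```text
[0.46190921 0.11697692 0.1632951 ]
red on base: top [430.7 391.8  73.4  72.7  75. ] side [435.7 407.  110.7  71.3  75.6]
blue [462.1 115.   46.   44.   21.6]
```

View pics/c2.png

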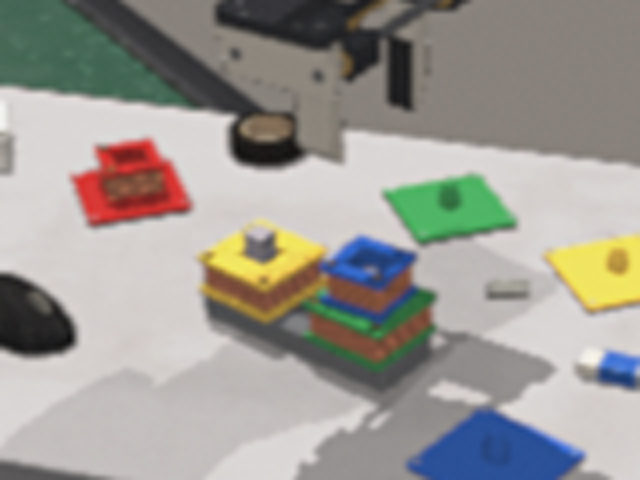

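The red coil sits flat on its base, at crop (130,185). The gripper is over blue, at crop (370,260).

apply_moves(motion=[{"x": 0, "y": -0.1, "z": -5, "yaw": -1, "hand": 0.6}, {"x": 0, "y": -0.1, "z": -9, "yaw": -1, "hand": 0.6}, {"x": 0, "y": -0.1, "z": -10.6, "yaw": -1, "hand": 0.5}, {"x": 0, "y": -0.1, "z": -10.6, "yaw": -1, "hand": 0.3}, {"x": 0, "y": -0.1, "z": -10.6, "yaw": -1, "hand": 0}, {"x": 0, "y": -0.1, "z": -10.6, "yaw": -1, "hand": -0.3}, {"x": 0, "y": -0.1, "z": -10.6, "yaw": -1, "hand": -0.3}, {"x": 0, "y": -0.1, "z": -10.6, "yaw": -1, "hand": -0.3}, {"x": 0, "y": -0.1, "z": -10.6, "yaw": -1, "hand": -0.3}])

```text
clock: 9.72
position: [0.4627, 0.1146, 0.0581]
ee_rot: [1.713, 2.633, 0.003]
force: [0.4, 1.6, 6.1]
width: 0.478
gripper_force: 20.0
```

apply_moves(motion=[{"x": 0, "y": 0, "z": 1, "yaw": 0, "hand": -0.3}, {"x": 0, "y": 0, "z": 3, "yaw": 0, "hand": -0.3}, {"x": 0, "y": 0, "z": 5, "yaw": 0, "hand": -0.3}, {"x": 0, "y": 0, "z": 6, "yaw": 0, "hand": -0.3}, {"x": 0.2, "y": -4, "z": 6, "yaw": -3, "hand": -0.3}, {"x": 0.4, "y": -9, "z": 6, "yaw": -6, "hand": -0.3}, {"x": 0.4, "y": -13, "z": 5, "yaw": -6, "hand": -0.3}, {"x": 0.4, "y": -13, "z": 2, "yaw": -6, "hand": -0.3}, {"x": 0.4, "y": -13, "z": 0, "yaw": -6, "hand": -0.3}, {"x": 0.4, "y": -13, "z": 0, "yaw": -6, "hand": -0.3}])

```text
clock: 10.98
position: [0.4647, -0.0162, 0.0563]
ee_rot: [-1.848, -2.538, 0.003]
force: [-0.3, -0.0, -0.6]
width: 0.478
gripper_force: 20.0
```

```bash
python3 look.py side .466 -.015 .04 blue b2
```

```text
[ 0.46545795 -0.01609738  0.05709961] [-1.84823853e+00 -2.53908092e+00  1.71566822e-03] [-0.57082269  0.25594484 -0.41072051] 0.4793671532634246 19.98145580291748
```

View pics/b2.png

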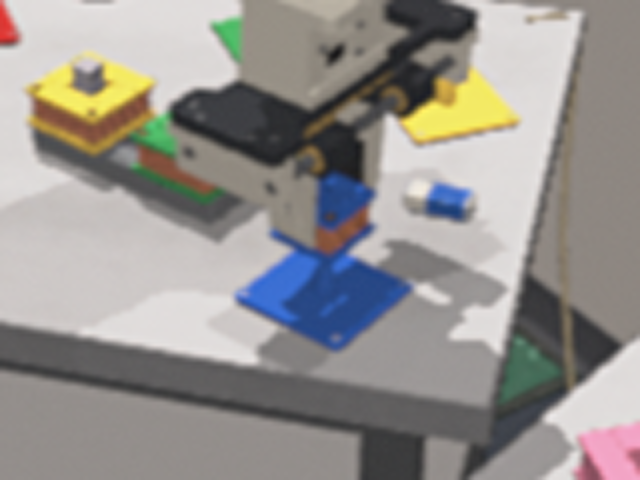

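The blue coil is centred over its base, with the coil at crop (330,230) and the base at (325,298). I'll lower it.

apply_moves(motion=[{"x": 0, "y": 0.1, "z": -1, "yaw": 0, "hand": -0.3}, {"x": 0, "y": 0.1, "z": -2, "yaw": 0, "hand": -0.3}, {"x": 0, "y": 0.1, "z": -3, "yaw": 0, "hand": -0.3}, {"x": 0, "y": 0.1, "z": -3.6, "yaw": 0, "hand": -0.3}, {"x": 0, "y": 0.1, "z": -3.9, "yaw": 0, "hand": -0.3}, {"x": 0, "y": 0.1, "z": -4.1, "yaw": 0, "hand": -0.3}, {"x": 0, "y": 0.1, "z": -4.1, "yaw": 0, "hand": -0.3}, {"x": 0, "y": 0.1, "z": -4.1, "yaw": 0, "hand": -0.3}])

```text
clock: 12.02
position: [0.4662, -0.0149, 0.0164]
ee_rot: [1.848, 2.54, 0.001]
force: [0.2, 0.2, -0.9]
width: 0.476
gripper_force: 20.0
```

apply_moves(motion=[{"x": 0, "y": 0, "z": -0.05, "yaw": 0, "hand": -0.3}, {"x": 0, "y": 0, "z": -0.1, "yaw": 0, "hand": -0.3}, {"x": 0, "y": 0, "z": -0.1, "yaw": 0, "hand": -0.3}])

```text
clock: 12.4
position: [0.4662, -0.0149, 0.0161]
ee_rot: [1.849, 2.54, 0.001]
force: [-4.1, -0.2, 14.4]
width: 0.478
gripper_force: 20.0
```

apply_moves(motion=[{"x": 0, "y": 0, "z": 0.1, "yaw": 0, "hand": -0.05}, {"x": 0, "y": 0, "z": 0.1, "yaw": 0, "hand": 0.2}, {"x": 0, "y": 0, "z": 0.1, "yaw": 0, "hand": 0.4}, {"x": 0, "y": 0, "z": 0.1, "yaw": 0, "hand": 0.5}, {"x": 0, "y": 0, "z": 2, "yaw": 0, "hand": 0.5}, {"x": 0, "y": 0, "z": 6, "yaw": 0, "hand": 0.5}, {"x": 0, "y": 0, "z": 11, "yaw": 0, "hand": 0.7}, {"x": 0, "y": 0, "z": 15, "yaw": 0, "hand": 1}])

```text
clock: 13.4
position: [0.4661, -0.015, 0.167]
ee_rot: [1.848, 2.54, 0.001]
force: [1.1, -0.1, 0.6]
width: 0.909
gripper_force: 0.0
```

```bash
python3 - <<'E'
from h import *
a=get_image('top');s=get_image('side');cv2.imwrite('pics/t3.png',a);print(observe()['position'])
for c,r,rs in [('yellow',(268,222,312,272),(278,236,313,246)),('green',(303,213,353,260),(303,240,343,256))]:
    print(c,measure('top',a,c,r,.048),measure('side',s,c,rs,.048))
q=np.vstack([cv2.resize(a[205:275,180:400],None,fx=3,fy=3,interpolation=cv2.INTER_CUBIC),cv2.resize(s[200:320,200:420],None,fx=3,fy=3,interpolation=cv2.INTER_CUBIC)]); cv2.imwrite('pics/c3.png',q)
E
```

```text
[ 0.46839716 -0.01497841  0.16889184]
yellow [433.3 199.6  60.5  59.3  17.9] [458.  194.7  40.8  34.   49. ]
green [461.3 115.6  58.9  59.   18.5] [489.  109.6  23.3  25.1  56.5]
```

View pics/c3.png

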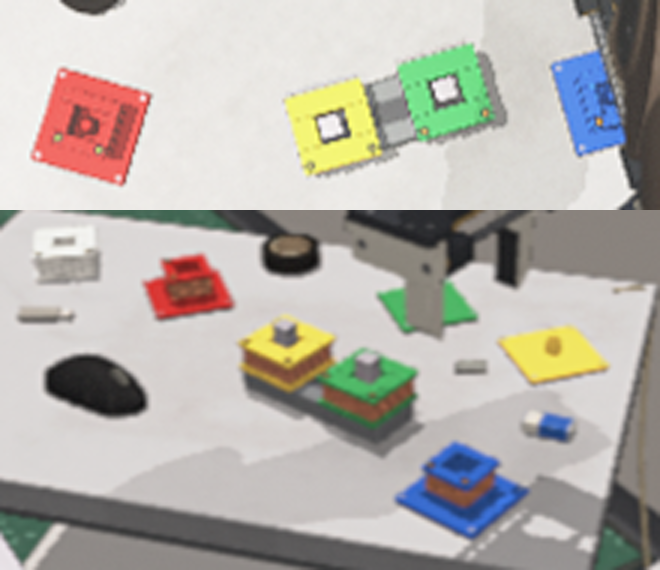

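Red and blue are both seated flat. The upright pair, yellow at crop (330,127) and green at (447,90), is clear now. Next is green.

apply_moves(motion=[{"x": -0.2, "y": 5, "z": 0, "yaw": 0, "hand": 1}, {"x": -0.5, "y": 10, "z": 0, "yaw": 0, "hand": 1}, {"x": -0.5, "y": 13, "z": 0, "yaw": 0, "hand": 1}, {"x": -0.5, "y": 13, "z": 0, "yaw": 0, "hand": 1}, {"x": -0.5, "y": 13, "z": -3, "yaw": 0, "hand": 1}, {"x": -0.5, "y": 13, "z": -5, "yaw": 0, "hand": 1}, {"x": -0.5, "y": 13, "z": -5, "yaw": 0, "hand": 1}])

```text
clock: 14.38
position: [0.4598, 0.1136, 0.1139]
ee_rot: [-1.849, -2.538, 0.005]
force: [-0.9, -0.2, -0.9]
width: 1.001
gripper_force: 0.0
```

apply_moves(motion=[{"x": 0.1, "y": 0.1, "z": -3, "yaw": 0, "hand": 1}, {"x": 0.1, "y": 0.1, "z": -6, "yaw": 0, "hand": 1}, {"x": 0.1, "y": 0.1, "z": -8.6, "yaw": 0, "hand": 1}, {"x": 0.1, "y": 0.1, "z": -8.6, "yaw": 0, "hand": 0.7}, {"x": 0.1, "y": 0.1, "z": -8.6, "yaw": 0, "hand": 0.4}, {"x": 0.1, "y": 0.1, "z": -8.6, "yaw": 0, "hand": 0.1}, {"x": 0.1, "y": 0.1, "z": -8.6, "yaw": 0, "hand": 0}, {"x": 0.1, "y": 0.1, "z": -8.6, "yaw": 0, "hand": 0}, {"x": 0.1, "y": 0.1, "z": -8.6, "yaw": 0, "hand": 0}], newtons=30)

```text
clock: 15.5
position: [0.4628, 0.1163, 0.0302]
ee_rot: [1.848, 2.539, 0.003]
force: [-2.0, 0.1, 8.3]
width: 0.652
gripper_force: 30.0
```

apply_moves(motion=[{"x": 0, "y": 0, "z": 1, "yaw": 0, "hand": 0}, {"x": 0, "y": 0, "z": 3, "yaw": 0, "hand": 0}, {"x": 0, "y": 0, "z": 5.5, "yaw": 0, "hand": 0}, {"x": 0, "y": 0, "z": 8, "yaw": 0, "hand": 0}, {"x": 3, "y": 1.5, "z": 8, "yaw": 0, "hand": 0}, {"x": 7, "y": 4, "z": 8, "yaw": -8, "hand": 0}, {"x": 11, "y": 8, "z": 8, "yaw": -16, "hand": 0}, {"x": 14, "y": 11.5, "z": 7, "yaw": -24, "hand": 0}, {"x": 14.8, "y": 12.8, "z": 5, "yaw": -32, "hand": 0}, {"x": 14.8, "y": 12.8, "z": 3, "yaw": -32, "hand": 0}])

```text
clock: 16.75
position: [0.6097, 0.2455, 0.0583]
ee_rot: [2.474, 1.936, -0.001]
force: [0.2, -0.5, -2.9]
width: 0.652
gripper_force: 30.0
```

```bash
python3 look.py side .61 .244 .04 green b3
```

```text
[0.60761412 0.24344659 0.05550774] [-2.47292583 -1.93678337  0.00778388] [-1.80554255 -0.02566226 -4.02927275] 0.6517822613885386 29.983604550361633
```

View pics/b3.png

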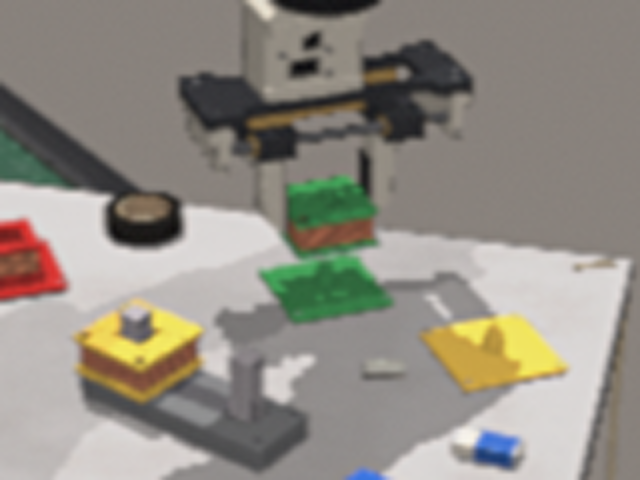

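The green coil is level over its base, coil at crop (330,225) and base at (325,288). I'll lower it in steps.

apply_moves(motion=[{"x": 0, "y": 0, "z": 0, "yaw": 0, "hand": 0}, {"x": 0, "y": 0, "z": -1, "yaw": 0, "hand": 0}, {"x": 0, "y": 0, "z": -2, "yaw": 0, "hand": 0}, {"x": 0, "y": 0, "z": -3, "yaw": 0, "hand": 0}, {"x": 0, "y": 0, "z": -3.7, "yaw": 0, "hand": 0}, {"x": 0, "y": 0, "z": -4, "yaw": 0, "hand": 0}, {"x": 0, "y": 0, "z": -4.1, "yaw": 0, "hand": 0}, {"x": 0, "y": 0, "z": -4.1, "yaw": 0, "hand": 0}])

```text
clock: 17.8
position: [0.6102, 0.2441, 0.0184]
ee_rot: [2.477, 1.932, 0.0]
force: [-0.4, -0.2, -2.7]
width: 0.654
gripper_force: 30.0
```

apply_moves(motion=[{"x": 0, "y": 0, "z": -0.1, "yaw": 0, "hand": 0}, {"x": 0, "y": 0, "z": -0.2, "yaw": 0, "hand": 0}, {"x": 0, "y": 0, "z": -0.28, "yaw": 0, "hand": 0}, {"x": 0, "y": 0, "z": -0.28, "yaw": 0, "hand": 0}])

```text
clock: 18.3
position: [0.6101, 0.2441, 0.0164]
ee_rot: [-2.477, -1.932, -0.001]
force: [-4.3, -1.0, 6.5]
width: 0.651
gripper_force: 30.0
```

Contact at the expected height, so I'll release, lift and head for yellow.

apply_moves(motion=[{"x": 0, "y": 0, "z": 0, "yaw": 0, "hand": 0.35}, {"x": 0, "y": 0, "z": 0, "yaw": 0, "hand": 0.6}, {"x": 0, "y": 0, "z": 0, "yaw": 0, "hand": 0.8}, {"x": 0, "y": 0, "z": 0, "yaw": 0, "hand": 0.8}, {"x": 0, "y": 0, "z": 2, "yaw": 0, "hand": 0.8}, {"x": 0, "y": 0, "z": 6, "yaw": 0, "hand": 0.8}, {"x": 0, "y": 0, "z": 11, "yaw": 0, "hand": 1}, {"x": 0, "y": 0, "z": 13, "yaw": 0, "hand": 1}])

```text
clock: 19.3
position: [0.6118, 0.2442, 0.1503]
ee_rot: [2.476, 1.931, 0.008]
force: [-0.0, -0.3, 0.1]
width: 0.993
gripper_force: 0.0
```

apply_moves(motion=[{"x": -4, "y": -1, "z": 0, "yaw": 10, "hand": 1}, {"x": -9, "y": -2, "z": 0, "yaw": 20, "hand": 1}, {"x": -14, "y": -4, "z": 0, "yaw": 32, "hand": 1}, {"x": -17.7, "y": -4.4, "z": 0, "yaw": 32, "hand": 1}, {"x": -17.7, "y": -4.4, "z": 0, "yaw": 32, "hand": 1}, {"x": -17.7, "y": -4.4, "z": -3, "yaw": 32, "hand": 1}, {"x": -17.7, "y": -4.4, "z": -3, "yaw": 32, "hand": 1}])

```text
clock: 20.18
position: [0.4331, 0.1997, 0.1151]
ee_rot: [-1.849, -2.539, 0.003]
force: [-0.5, 0.2, 0.3]
width: 1.0
gripper_force: 0.0
```

```bash
python3 look.py side .52 .2 .04 green b4
```

```text
[0.43360009 0.19986644 0.11580438] [ 1.84957609e+00  2.53912049e+00 -1.12820239e-03] [-0.33154364  0.4621793   0.74417704] 1.0007303089117492 0.0
```

View pics/b4.png

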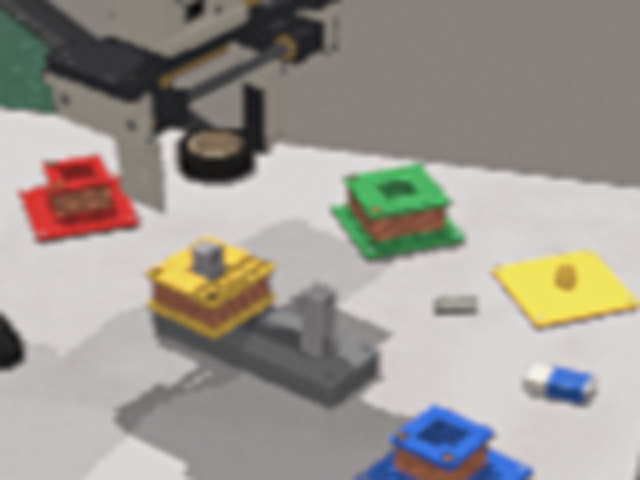

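The green coil is seated flat, at crop (400,205). The gripper is over yellow, at (210,285).

apply_moves(motion=[{"x": 0, "y": 0, "z": -3, "yaw": 0, "hand": 1}, {"x": 0, "y": 0, "z": -6, "yaw": 0, "hand": 1}, {"x": 0, "y": 0, "z": -8.5, "yaw": 0, "hand": 1}, {"x": 0, "y": 0, "z": -8.5, "yaw": 0, "hand": 0.7}, {"x": 0, "y": 0, "z": -8.5, "yaw": 0, "hand": 0.4}, {"x": 0, "y": 0, "z": -8.5, "yaw": 0, "hand": 0.1}, {"x": 0, "y": 0, "z": -8.5, "yaw": 0, "hand": 0}, {"x": 0, "y": 0, "z": -8.5, "yaw": 0, "hand": 0}, {"x": 0, "y": 0, "z": -8.5, "yaw": 0, "hand": 0}], newtons=30)

```text
clock: 21.35
position: [0.4339, 0.2006, 0.0315]
ee_rot: [1.848, 2.54, 0.003]
force: [-0.3, -0.0, 7.1]
width: 0.65
gripper_force: 30.0
```

apply_moves(motion=[{"x": 0, "y": 0, "z": 1, "yaw": 0, "hand": 0}, {"x": 0, "y": 0, "z": 3, "yaw": 0, "hand": 0}, {"x": 0, "y": 0, "z": 5.5, "yaw": 0, "hand": 0}, {"x": 0, "y": 0, "z": 8, "yaw": 0, "hand": 0}, {"x": 4, "y": -1, "z": 8, "yaw": -4, "hand": 0}, {"x": 9, "y": -3, "z": 8, "yaw": -12, "hand": 0}, {"x": 14, "y": -5, "z": 8, "yaw": -20, "hand": 0}, {"x": 19, "y": -7.5, "z": 7.5, "yaw": -28, "hand": 0}, {"x": 22.2, "y": -9, "z": 5, "yaw": -32, "hand": 0}, {"x": 22.2, "y": -9, "z": 3, "yaw": -32, "hand": 0}])

```text
clock: 22.6
position: [0.6566, 0.1075, 0.0598]
ee_rot: [2.479, 1.927, -0.001]
force: [-0.7, 0.7, -2.8]
width: 0.652
gripper_force: 30.0
```

apply_moves(motion=[{"x": 0, "y": 0, "z": 0, "yaw": 0, "hand": 0}, {"x": 0, "y": 0, "z": 0, "yaw": 0, "hand": 0}])

```text
clock: 22.85
position: [0.6542, 0.1112, 0.0612]
ee_rot: [-2.475, -1.934, -0.0]
force: [0.3, 0.1, -1.5]
width: 0.651
gripper_force: 30.0
```

```bash
python3 look.py side .656 .11 .04 green b5
```

```text
[0.65465796 0.11120676 0.0615883 ] [-2.47525996e+00 -1.93401554e+00 -1.73789114e-03] [ 0.78954536  0.23368078 -2.71707912] 0.6549908626982944 29.99746084213257
```

View pics/b5.png

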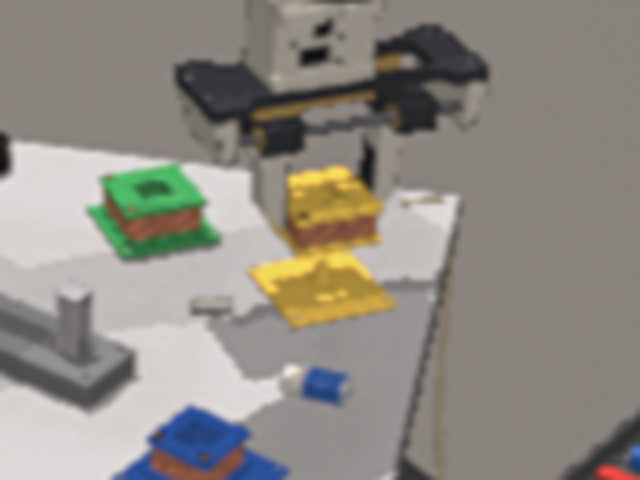

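The yellow coil is over its base, coil at crop (333,215) and base at (322,288). I'll lower it with a +1 mm x, −1 mm y correction.

apply_moves(motion=[{"x": 0.1, "y": -0.1, "z": -1, "yaw": 0, "hand": 0}, {"x": 0.1, "y": -0.1, "z": -2, "yaw": 0, "hand": 0}, {"x": 0.1, "y": -0.1, "z": -3, "yaw": 0, "hand": 0}, {"x": 0.1, "y": -0.1, "z": -3.7, "yaw": 0, "hand": 0}, {"x": 0.1, "y": -0.1, "z": -4, "yaw": 0, "hand": 0}, {"x": 0.1, "y": -0.1, "z": -4.1, "yaw": 0, "hand": 0}, {"x": 0.1, "y": -0.1, "z": -4.2, "yaw": 0, "hand": 0}, {"x": 0.1, "y": -0.1, "z": -4.2, "yaw": 0, "hand": 0}])

```text
clock: 23.9
position: [0.6561, 0.1091, 0.0186]
ee_rot: [2.477, 1.932, 0.0]
force: [-0.6, 0.7, -3.1]
width: 0.654
gripper_force: 30.0
```

apply_moves(motion=[{"x": 0, "y": 0, "z": -0.05, "yaw": 0, "hand": 0}, {"x": 0, "y": 0, "z": -0.1, "yaw": 0, "hand": 0}, {"x": 0, "y": 0, "z": -0.15, "yaw": 0, "hand": 0}, {"x": 0, "y": 0, "z": -0.15, "yaw": 0, "hand": 0}])

```text
clock: 24.4
position: [0.6561, 0.1091, 0.0176]
ee_rot: [-2.477, -1.932, -0.001]
force: [-2.5, 0.5, 5.0]
width: 0.649
gripper_force: 30.0
```

apply_moves(motion=[{"x": 0, "y": 0, "z": 0, "yaw": 0, "hand": 0.35}, {"x": 0, "y": 0, "z": 0, "yaw": 0, "hand": 0.6}, {"x": 0, "y": 0, "z": 0, "yaw": 0, "hand": 0.8}, {"x": 0, "y": 0, "z": 0, "yaw": 0, "hand": 0.8}, {"x": 0, "y": 0, "z": 2, "yaw": 0, "hand": 0.8}, {"x": 0, "y": 0, "z": 6, "yaw": 0, "hand": 0.8}, {"x": 0, "y": 0, "z": 11, "yaw": 0, "hand": 1}, {"x": 0, "y": 0, "z": 15, "yaw": 0, "hand": 1}, {"x": -5, "y": 0, "z": 18, "yaw": 0, "hand": 1}, {"x": -5, "y": 0, "z": 18, "yaw": 0, "hand": 1}])

```text
clock: 25.65
position: [0.605, 0.1089, 0.2009]
ee_rot: [-2.477, -1.932, -0.007]
force: [0.4, 0.4, 0.7]
width: 0.998
gripper_force: 0.0
```

```bash
python3 - <<'E'
from h import *
s=get_image('side');print(observe()['dq'].round(3))
cv2.imwrite('pics/fin.png',cv2.resize(s[190:320,200:420],None,fx=3.5,fy=3.5,interpolation=cv2.INTER_CUBIC))
E
```

```text
[ 0.014  0.053 -0.015 -0.018 -0.011 -0.015  0.006]
```

View pics/fin.png

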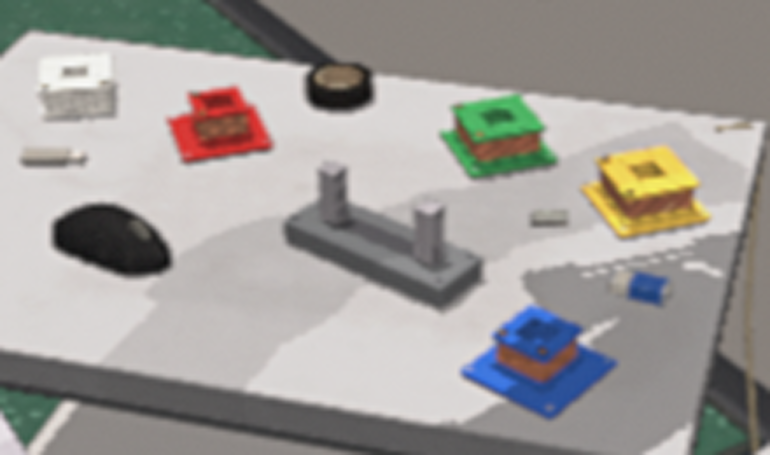

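All four coils lie flat on their own colours: red (220,120), green (498,132), yellow (648,190) and blue (540,350). The mouse has not moved and the core legs are bare.

```bash
python3 -c "
from cell import *
print(sign_off())"
```

```text
the job is handed in; nothing more can be done
None
```

The job is handed in at about 26 s: the last picture shows all four coils upright and flat on the bases of their own colours, the core legs bare, and the mouse not moved.

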